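Mark the strap end and clamp it in the pinned jig

TASK

A strap end lies in the open clamping jig. First press the head of the jig's spring punch right down to its stop to mark the strap, then swing the lid over onto the base, and push the short fat-headed locating pin from the tool block down through the lid's hole into the base until its shoulder sits on the lid. The lid is sprung and will not stay shut by itself: finish still pressing the pin down so that the lid is held fully shut, and do not let go; leave the awl, drive punch, mallet and buckle where they are.

Things in the scene. Friction and masses are not known exactly. Their poses are not given: they have to be found in the camera images.
- jig: Clamping jig, fixed. Origin: centre of the underside of its pale board (300 along x, 240 along y, 20 thick); z up. On it a plywood base 250 x 140 x 30 with a dark strap end in its top (z 50). Lid hinge on the base's +y side, line along x; shut, the lid covers x -10..90, y -62..58. The punch is at the -x end in a grey bracket, 120 mm high, reaching over from y 68.
- base_hole (a point): Centre of the mouth of the pin hole in the base's top face: jig (40, -37, 50) mm; the hole is vertical, 13 mm wide and 30 mm deep. Axes parallel to the jig's.
- lid (a joint): Lid angle, rad: 0 fully shut, 1.57 upright, at most 2.1 (leaning to the jig's +y). Starts at 1.5 to 2.0. It stays put between about 1.05 and 2.1; below that it falls, and two spring ejector pins in the base stop it ajar at 0.03 to 0.05 (hole 3 to 5 mm high). About 10 N down at the lid's hole shuts it (15 to 20 N is plenty); unloaded it rises again.
- lid_hinge (a point): Middle of the lid on its hinge line, at the height of the closed lid's underside: jig (40, 60, 52) mm.
- lid_edge (a point): Middle of the lid's free edge, 122 mm from the hinge line, at half the lid's thickness. The lid is an aluminium plate 100 wide, 120 long, 8 thick, with low 5 mm ribs on the outer face along its two sides and the hole on its middle line. Axes: shut, parallel to the jig's.
- lid_hole (a point): Centre of the lid's hole on the outer (upper) face, 97 mm from the hinge line; hole 14 mm wide, through the 8 mm plate. Axes: z is the lid's outward normal. Shut, it is 10 mm above base_hole and right over it.
- punch (a joint): How far the spring punch is pressed, m: 0 up, 0.010 at its stop. 3 N starts it, 8 N holds it at the stop; it springs back.
- punch_top (a point): Centre of the top of the punch's round dark steel head, 30 mm wide and 12 thick; jig (-80, 10, 145.5) mm when up. Press straight down.
- block: Wooden tool block, fixed, 200 (x) x 62 (y) x 40 (z). Origin: centre of its underside. Three 13 mm wide holes in a row along its x, 60 mm apart (x -60, 0, 60), 36 mm deep; the pin, the awl and the drive punch stand in them, in any order.
- pin: Steel locating pin, about 150 g, standing upright in the block. Origin: centre of its lower tip, z up along it. Shank 10 mm wide from 0 to 34 mm (tapered over the first 5), shoulder flange 28 mm wide at 34 to 38, straight knurled head 24 mm wide at 38 to 74. Fully in, its tip is 26 mm below the base's top face.
- pin_shoulder (a point): Centre of the underside of the pin's flange, 34 mm above its tip.
- awl: Bystander: awl with a pear-shaped wooden handle up to 36 mm wide, 101 mm long, standing in the block. Origin at its lower tip.
- drive_punch: Bystander: slim steel drive punch 14 mm wide, 98 mm long, with a small collar, standing in the block. Origin at its lower tip.
- mallet: Bystander: mallet lying left of the jig, 230 mm handle to its -x, head 94 long along its y, 42 wide. Origin under the head.
- buckle: Bystander: brass buckle 40 x 44 x 6 lying on the jig's board. Origin: centre of its underside.

How it is judged:
By the outcome, as a careful person would: the job done as asked, in the order asked, and still so for the second after the job is handed in, while the arm keeps its last pose, push and grip.
It also fails if it takes over 67 s, if anything falls off the work surface, if the arm or the gripper's body presses on something with over 40 N, if the wrist force passes 120 N, or if a joint passes its speed limit or range.

ROBOT

A 6-joint arm with a two-finger parallel gripper is mounted at the origin on the work surface. World frame = base frame: x ahead of the robot, y to its left, z up, the work surface at z = 0. Lengths are in m, angles in rad, forces in N, time in s.
With the tool pointing down it reaches from about 0.25 to 0.725 m from the base axis. Payload 4 kg.
Tool frame: the origin (TCP) lies midway between the tips of the shut fingers; the grasp point (between the pads) lies 19 mm behind it; z points along the fingers, y is the direction in which the jaws open and shut (so a half turn about z gives the same grasp; the last joint's range is limited). The gripper opens to 85 mm and grips with 20 to 120 N. Pads are 22 mm wide; open, the fingers measure 114 mm over their backs; the gripper's body (76 mm by 85 mm) begins 54 mm behind the grasp point. The pads swing forward as they close: fully open they stand 13 mm farther back than shut.
Start: joints at [1.249, 0.241, 0.005, 1.335, 0, 1.571], TCP at [0.158, 0.474, 0.231] pointing down, gripper open.
Joint ranges: [-2.72, 2.72], [-1.05, 1.87], [-1.09, 1.28], [-1.99, 2.15], [-1.42, 1.44], [-3.14, 3.14]. Speed limits (rad/s): [2.79, 2.79, 3.14, 3.14, 3.14, 3.14].

INTERFACE

Orientations are given as a unit quaternion [x, y, z, w].
In Python, from workcell import get_obs, camera, camera_model, job_done, masks_of gives the robot as it stands.
- The arm moves only by the tool jog_arm, never from a script. Its argument "deltas" is a list that holds one entry, the list of rows, each a list of 7 numbers: the shift along the tool's x, y, z in mm, then the turn, a rotation vector about the tool's x, y, z in degrees, then the finger opening in mm, from 0 to 85.4. A call has 1 to 5 rows; each row shifts and turns the pose as measured when the row begins, along the tool's axes as they then stand; what a row does not reach is not made up. A row lasts 1/10 s, in which the tool goes at most 50 mm and 8.59 degrees, less where a joint would pass 70% of its speed; a pose out of reach is approached as far as the arm can. A call with a gripper value outside its range is refused whole. The fingers move at their own pace and stop on an object; the grip force is fixed at half the most. Time passes only in rows, so rows that do not move let the fingers close. It gives the time, the measured TCP pose, the force and the opening at its end, in the units of the state.
- get_obs(): the state, without advancing time (a new reading comes with each control period).
- camera(name): name is "scene" or "top" or "wrist"; returns the picture (420x560x3 uint8, red, green, blue); there is no depth.
- camera_model(name): a dict with "fovy" (degrees; the focal length in pixels is half the picture's height over the tangent of half this angle, whatever the lens; pixels are square), "cx", "cy" (the principal point, pixels), "pose" (4x4, takes a point from camera to world coordinates); the wrist camera has in their place "T_tool_cam" (4x4, takes a point from camera to tool coordinates, whose origin is the TCP and whose axes are the flange's). Camera axes: x right, y down, z forward; pixel columns grow to the right and rows downward; lengths in m; the calibration is good to about 2 mm. The wrist camera is an equidistant fisheye: a pixel r from the principal point sees the ray r / f radians off the axis. A picture is of the moment at which its call begins: read the wrist's pose just before it. camera_model takes no time and is no camera call.
- job_done(): hands the job in, once; it reports no verdict.
Trained networks look in the newest picture that a camera, given by its name, has taken for a name from the list of things; names that differ only in an ending like _2 or _b are one class to them, and where a whole thing is asked for, a point or a joint stands for the part that bears it (a point fixed in the world has none). Each returns a list of dicts, best first, with "conf" (0 to 1); they miss things now and then, are a little off and sometimes report something else, mostly with a low value. They report only what shows in the picture. A call takes as long as a camera call.
- masks_of(target, camera): "pixels" (420x560 bool, what is visible of it) and "at" ([column, row] in pixels, amid what is visible of it).
The state is a dict: "clock": time; "joint_pos": joint angles; "joint_vel": joint speeds; "tau": joint torques, N m; "eef_pos": TCP position; "tool_rot": TCP orientation; "ft_force": force on the tool from outside, world axes, zero at the start; "ft_torque": the same for the moment, N m; "grip_width": finger opening in m.
Only numpy, scipy, OpenCV 4.12 (cv2) and the standard library are available. Lean on these libraries where they do the work, as an engineer would, in place of code of your own. Each camera call takes 0.05 s, during which the arm holds its last target. There are 200 camera calls.

## Working session

There is one attempt and no reset: what is moved stays moved. The work goes in short steps, Python scripts to look and compute and a tool call to move; the robot and the scene stay as the last step left them, time stands still between calls to the robot, and variables do not carry over. Pictures are saved under pics/ and viewed, about 8 in all and at most 12, crops included, and the job is handed in when it is done.

Besides the shell and the picture viewer there is one more tool, called after "Emit:" as name(argument=value, ...) on one line, values as JSON. jog_arm: Moves the arm, as the interface text tells. Its arguments: {"type":"object","properties":{"deltas":{"type":"array"}},"required":["deltas"]}

```bash
mkdir -p pics; ls
python3 - <<'E'
from workcell import *
import cv2,numpy as np
o=get_obs();print({k:np.round(v,3) for k,v in o.items()})
ims=[]
for c in("scene","top"):
    im=camera(c);cv2.imwrite(f"pics/{c}0.png",im[...,::-1]);m=camera_model(c);print(c,m["fovy"],m["cx"],m["cy"],np.round(m["pose"],3).tolist())
    for t in("jig","lid","punch","block","pin","awl","drive_punch","buckle","mallet"):
        for d in masks_of(t,c)[:2]: 
            r,cc=np.where(d["pixels"]);print(t,round(d["conf"],2),np.round(d["at"],1),cc.min(),cc.max(),r.min(),r.max())
m=camera_model("wrist");print(m)
E
```

```text
pics
{'clock': np.float64(0.0), 'joint_pos': array([1.249, 0.241, 0.004, 1.335, 0.   , 1.571]), 'joint_vel': array([ 0.001,  0.001,  0.001, -0.001, -0.   ,  0.   ]), 'tau': array([-2.0000e-03, -3.7233e+01,  2.5240e+01,  1.7000e-02, -0.0000e+00,
        0.0000e+00]), 'eef_pos': array([0.158, 0.474, 0.23 ]), 'tool_rot': array([ 0.16 ,  0.987, -0.001, -0.   ]), 'ft_force': array([ 0.667, -0.819,  0.794]), 'ft_torque': array([ 0.009,  0.035, -0.001]), 'grip_width': np.float64(0.085)}
scene 50.19012961646832 280.8648046861374 211.38480952960538 [[0.33, 0.683, -0.652, 1.211], [0.944, -0.232, 0.235, -0.229], [0.009, -0.693, -0.721, 0.844], [0.0, 0.0, 0.0, 1.0]]
jig 0.55 [311.5 242.6] 238 385 179 314
lid 0.81 [347.4 214.6] 329 371 182 249
punch 0.57 [297.  189.3] 292 302 180 208
punch 0.57 [311.9 244.6] 237 385 179 314
block 0.69 [147.9 273.6] 118 177 230 308
pin 0.78 [150.7 272.7] 146 160 264 284
awl 0.7 [130.6 233. ] 122 138 221 246
drive_punch 0.61 [142.1 253.3] 136 148 241 263
drive_punch 0.25 [344.4 215. ] 329 371 182 249
buckle 0.53 [272.2 240.8] 255 276 238 254
mallet 0.87 [402.  185.
[... 337 characters left out ...]
5 259 210 224
block 0.97 [399.2 206.2] 378 428 165 249
block 0.4 [212.3 168.8] 201 225 147 195
awl 0.52 [418.3 225.5] 408 426 221 234
drive_punch 0.68 [408.9 201.1] 401 415 199 210
buckle 0.49 [290.6 193.9] 283 302 188 204
mallet 0.68 [123.  244.8] 100 156 172 271
{'fovy': 65.70646984690485, 'cx': 280.71699354437186, 'cy': 205.94150265074697, 'T_tool_cam': array([[ 4.01930177e-04, -9.62418837e-01, -2.71569182e-01,
         6.94971881e-02],
       [ 9.99998419e-01,  8.57195786e-04, -1.55780500e-03,
        -2.83111029e-04],
       [ 1.73204884e-03, -2.71568126e-01,  9.62417660e-01,
        -1.42380863e-01],
       [ 0.00000000e+00,  0.00000000e+00,  0.00000000e+00,
         1.00000000e+00]])}
```

Run:
```python
import cv2,numpy as np
a=cv2.imread("pics/top0.png")[110:290,80:450];b=cv2.imread("pics/scene0.png")[150:330,90:470]
s=2.1
a=cv2.resize(a,(777,378),interpolation=cv2.INTER_CUBIC)
cv2.imwrite("pics/a.png",a);cv2.imwrite("pics/b.png",cv2.resize(b,(798,378),interpolation=cv2.INTER_CUBIC))
```

```text
(no output)
```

View pics/a.png

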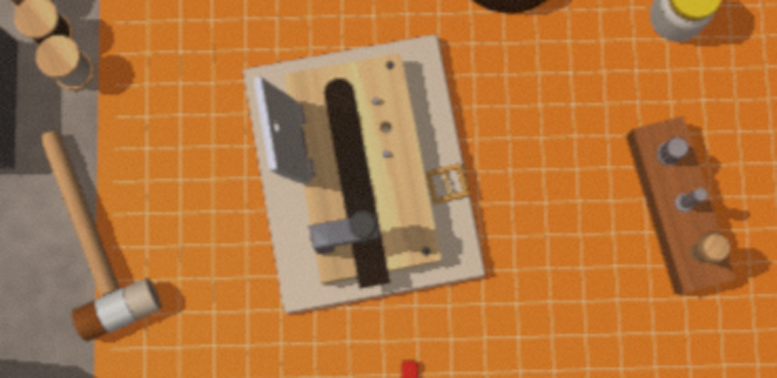

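View pics/b.png

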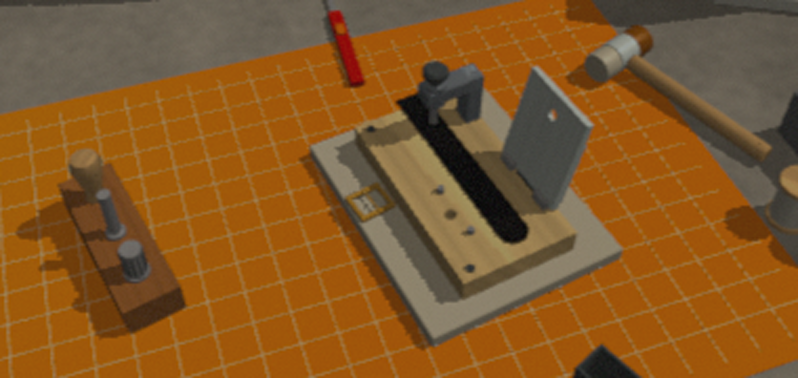

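```bash
cat > h.py <<'E'
from workcell import *
import cv2,numpy as np
from scipy.spatial.transform import Rotation as R
from scipy.optimize import least_squares
def cam(name,o=None):
    m=camera_model(name); f=210/np.tan(np.radians(m["fovy"]/2))
    if name=="wrist":
        o=o or get_obs();T=np.eye(4);T[:3,:3]=R.from_quat(o["tool_rot"]).as_matrix();T[:3,3]=o["eef_pos"];P=T@m["T_tool_cam"]
    else:P=np.array(m["pose"])
    return name,f,m["cx"],m["cy"],P
def proj(c,p):
    n,f,cx,cy,P=c; q=(np.atleast_2d(p)-P[:3,3])@P[:3,:3]
    r=np.hypot(q[:,0],q[:,1])+1e-12
    k=f*np.arctan2(r,q[:,2])/r if n=="wrist" else f/q[:,2]
    return np.c_[cx+k*q[:,0],cy+k*q[:,1]]
def at_z(c,uv,z):
    n,f,cx,cy,P=c; d=(np.atleast_2d(uv)-[cx,cy])/f
    if n=="wrist":
        t=np.linalg.norm(d,axis=1,keepdims=True)+1e-12; d=np.c_[d/t*np.sin(t),np.cos(t)]
    else: d=np.c_[d,np.ones(len(d))]
    w=d@P[:3,:3].T; return P[:3,3]+w*((z-P[2,3])/w[:,2:])
def jw(p,J): # jig mm->world, J=x,y,yaw
    p=np.atleast_2d(p)/1000; c,s=np.cos(J[2]),np.sin(J[2]); return np.c_[J[0]+c*p[:,0]-s*p[:,1],J[1]+s*p[:,0]+c*p[:,1],p[:,2]]
def go(target,yaw=None,o=None):
    """tool-frame shift (mm) and z turn (deg) to a world TCP target; yaw = world angle of jaw axis (tool y)"""
    o=o or get_obs();r=R.from_quat(o["tool_rot"]);M=r.as_matrix()
    print("tcp",np.round(o["eef_pos"]*1000,1),"F",np.round(o["ft_force"],1),"grip",round(o["grip_width"]*1000,1),"t",round(o["clock"],2))
    print("shift mm",np.round(r.inv().apply(np.array(target)-o["eef_pos"])*1000,1),"tilt",np.round(M[:,2],3))
    cur=np.degrees(np.arctan2(M[1,1],M[0,1]));print("jaw yaw",round(cur,1))
    if yaw is not None: print("turn z",round(-((yaw-cur+90)%180-90),1),"j6",np.round(o["joint_pos"][5],2))
E
python3 - <<'E'
from h import *
c=cam("top");px=np.array([(245,70),(438,36),(485,275),(288,312)])/2.1+[80,110]
w=at_z(c,px,0.02)
C=np.array([(150,120,20),(150,-120,20),(-150,-120,20),(-150,120,20)])
s=least_squares(lambda J:(jw(C,J)-w)[:,:2].ravel(),[.4,.0,.1]);J=s.x;print("J",J,"res mm",np.round(s.fun*1000,1))
px2=np.array([(683,120),(736,275),(682,293),(630,133)])/2.1+[80,110]
print("block corners",np.round(at_z(c,px2,.04),3).tolist())
s=cam("scene");print("pin scene@.075",at_z(s,[(150.7,266)],.08))
print("pin top@.08",at_z(c,[(80+677/2.1,110+147/2.1)],.08))
pt=jw([-80,10,145.5],J);print("punch",pt,proj(c,pt),proj(s,pt))
print("hole",jw([40,-37,50],J),proj(c,jw([40,-37,50],J)))
for a in np.arange(1.4,2.1,.1): print(round(a,1),proj(s,jw([[40-50,60-120*np.cos(a),52+120*np.sin(a)],[90,60-120*np.cos(a),52+120*np.sin(a)]],J)).round(0).tolist())
p=pt[0];go([p[0],p[1],.19],np.degrees(J[2])+90)
E
```

```text
J [0.5780026  0.06550287 0.15590038] res mm [ 1.4  1.4  2.8 -1.1 -1.7 -3.  -2.6  2.7]
block corners [[0.625, -0.313, 0.04], [0.44, -0.361, 0.04], [0.421, -0.297, 0.04], [0.611, -0.249, 0.04]]
pin scene@.075 [[ 0.58284157 -0.29285885  0.08      ]]
pin top@.08 [[ 0.58443397 -0.29135989  0.08      ]]
punch [[0.49742013 0.06296003 0.1455    ]] [[253.61361809 217.18883235]] [[295.5740524  180.68204128]]
hole [[0.62326246 0.03516239 0.05      ]] [[264.83001067 170.73546447]]
1.4 [[323.0, 187.0], [349.0, 216.0]]
1.5 [[328.0, 185.0], [354.0, 214.0]]
1.6 [[333.0, 183.0], [359.0, 212.0]]
1.7 [[337.0, 182.0], [363.0, 210.0]]
1.8 [[341.0, 181.0], [368.0, 209.0]]
1.9 [[345.0, 180.0], [372.0, 209.0]]
2.0 [[349.0, 180.0], [376.0, 208.0]]
2.1 [[353.0, 181.0], [379.0, 208.0]]
tcp [158.1 474.4 231.3] F [-0.2  0.2 -1.2] grip 85.5 t 1.0
shift mm [-452.  -283.    41.3] tilt [ 0.  0. -1.]
jaw yaw 71.6
turn z -27.4 j6 1.57
```

Emit:
jog_arm(deltas=[[[-41, -26, 0, 0, 0, 0, 0], [-41, -26, 0, 0, 0, 0, 0], [-41, -26, 0, 0, 0, 0, 0], [-41, -26, 0, 0, 0, 0, 0], [-41, -26, 0, 0, 0, 0, 0]]])

```text
clock: 1.5
eef_pos: [0.3138, 0.2867, 0.2306]
tool_rot: [0.153, 0.988, 0.002, 0.0]
ft_force: [1.0, 1.1, -0.4]
grip_width: 0.0124
```

Emit:
jog_arm(deltas=[[[-41, -26, 0, 0, 0, 0, 0], [-41, -26, 0, 0, 0, 0, 0], [-41, -26, 0, 0, 0, 0, 0], [-41, -26, 0, 0, 0, 0, 0], [-41, -26, 0, 0, 0, 0, 0]]])

```text
clock: 2.0
eef_pos: [0.4739, 0.0941, 0.2318]
tool_rot: [0.152, 0.988, 0.003, 0.002]
ft_force: [0.3, 1.1, 0.2]
grip_width: -0.0001
```

Emit:
jog_arm(deltas=[[[0, 0, 0, 0, 0, -7, 0], [0, 0, 0, 0, 0, -7, 0], [0, 0, 0, 0, 0, -7, 0], [0, 0, 0, 0, 0, -7, 0], [0, 0, 0, 0, 0, 0, 0]]])

```text
clock: 2.5
eef_pos: [0.4788, 0.0862, 0.2311]
tool_rot: [-0.093, 0.996, 0.002, 0.004]
ft_force: [-0.3, -0.6, -0.0]
grip_width: 0.0002
```

Run:
```python
from h import *
o=get_obs();c=cam("wrist",o);im=camera("wrist")
J=[.578,.0655,.1559]
for d in masks_of("punch","wrist"): print(d["conf"],d["at"])
v=im[...,::-1].copy()
print(proj(c,jw([[-80,10,145.5],[40,-37,50]],J)))
cv2.imwrite("pics/w1.png",v)
p=jw([-80,10,145.5],J)[0];go([p[0],p[1],.16],np.degrees(J[2])+90)
```

```text
0.63 [251.4, 233.6]
[[245.56407833 230.10135776]
 [215.00135157 295.72407997]]
tcp [478.7  86.3 231.1] F [-0.3 -0.1  0.1] grip 0.2 t 2.6
shift mm [-13.6 -26.6  71.1] tilt [ 0.007  0.005 -1.   ]
jaw yaw 100.5
turn z 1.6 j6 -0.01
```

View pics/w1.png

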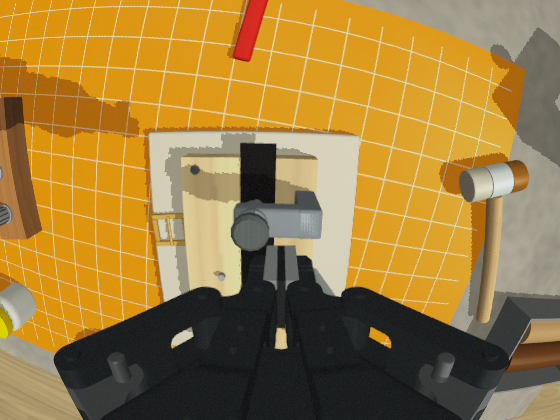

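Run:
```python
from h import *
c=cam("wrist")
print(at_z(c,[(250.5,230.5)],.1455),at_z(c,[(150,133),(358,137)],.02))
J=[.578,.0655,.1559];print(jw([[-150,-120,20],[-150,120,20]],J))
p=at_z(c,[(250.5,230.5)],.1455)[0];go([p[0],p[1],.16],np.degrees(J[2])+90)
```

```text
[[0.49691421 0.0667702  0.1455    ]] [[ 0.4519807  -0.06952408  0.02      ]
 [ 0.41652012  0.16150688  0.02      ]]
[[ 0.44845148 -0.07633505  0.02      ]
 [ 0.41118686  0.16075428  0.02      ]]
tcp [478.7  86.3 231.1] F [-0.3 -0.1  0.1] grip 0.2 t 2.6
shift mm [-13.8 -22.8  71.1] tilt [ 0.007  0.005 -1.   ]
jaw yaw 100.5
turn z 1.6 j6 -0.01
```

Emit:
jog_arm(deltas=[[[-14, -24, 20, 0, 0, 1, 0], [0, 0, 30, 0, 0, 0, 0], [0, 0, 15, 0, 0, 0, 0], [0, 0, 0, 0, 0, 0, 0]]])

```text
clock: 3.0
eef_pos: [0.4993, 0.066, 0.1659]
tool_rot: [-0.079, 0.997, 0.002, 0.006]
ft_force: [-0.5, -0.3, 0.5]
grip_width: -0.0001
```

Run:
```python
from h import *
go([.497,.065,.1455],98.9)
```

```text
tcp [499.3  66.  165.9] F [-0.5 -0.3  0.5] grip -0.1 t 3.0
shift mm [ 2.7 -0.7 20.4] tilt [ 0.012  0.006 -1.   ]
jaw yaw 99.1
turn z 0.2 j6 -0.03
```

Emit:
jog_arm(deltas=[[[2, -1, 10, 0.3, 0.7, 0, 0], [0, 0, 10, 0, 0, 0, 0], [0, 0, 5, 0, 0, 0, 0]]])

```text
clock: 3.3
eef_pos: [0.4988, 0.0652, 0.1418]
tool_rot: [-0.079, 0.997, -0.001, 0.002]
ft_force: [-1.9, -1.4, 4.2]
grip_width: 0.0004
```

Emit:
jog_arm(deltas=[[[0, 0, 3, 0, 0, 0, 0], [0, 0, 3, 0, 0, 0, 0]]])

```text
clock: 3.5
eef_pos: [0.4988, 0.0652, 0.1367]
tool_rot: [-0.078, 0.997, -0.001, 0.002]
ft_force: [-3.3, -0.3, 7.1]
grip_width: 0.0001
```

Emit:
jog_arm(deltas=[[[0, 0, 3, 0, 0, 0, 0], [0, 0, 2, 0, 0, 0, 0]]])

```text
clock: 3.7
eef_pos: [0.4989, 0.0652, 0.1355]
tool_rot: [-0.078, 0.997, -0.001, 0.004]
ft_force: [-7.1, -1.0, 14.6]
grip_width: 0.0001
```

Emit:
jog_arm(deltas=[[[0, 0, 2, 0, 0, 0, 0], [0, 0, 1, 0, 0, 0, 0]]])

```text
clock: 3.9
eef_pos: [0.4989, 0.0652, 0.1361]
tool_rot: [-0.078, 0.997, -0.002, 0.005]
ft_force: [-2.9, -0.5, 7.3]
grip_width: -0.0002
```

Emit:
jog_arm(deltas=[[[0, 0, 4, 0, 0, 0, 0], [0, 0, 4, 0, 0, 0, 0], [0, 0, 4, 0, 0, 0, 0]]])

```text
clock: 4.2
eef_pos: [0.4991, 0.0652, 0.1354]
tool_rot: [-0.078, 0.997, -0.001, 0.009]
ft_force: [-10.3, -2.4, 24.6]
grip_width: -0.0
```

Emit:
jog_arm(deltas=[[[0, 0, -45, 0, 0.8, 0, 0], [0, 0, -45, 0, 0, 0, 0], [0, 0, 0, 0, 0, 0, 0]]])

```text
clock: 4.5
eef_pos: [0.4967, 0.0657, 0.2293]
tool_rot: [-0.078, 0.997, -0.002, 0.002]
ft_force: [1.0, -0.7, -0.2]
grip_width: 0.0003
```

Run:
```python
from h import *
J=[.580,.068,.155]
go(jw([40,150,225],J)[0],98.9)
```

```text
tcp [496.7  65.7 229.3] F [ 1.  -0.7 -0.2] grip 0.3 t 4.5
shift mm [-122.9  139.3    4.2] tilt [ 0.004 -0.003 -1.   ]
jaw yaw 99.0
turn z 0.1 j6 -0.02
```

Emit:
jog_arm(deltas=[[[-31, 36, 0, 0, 0, 0, 0], [-31, 36, 0, 0, 0, 0, 0], [-31, 36, 0, 0, 0, 0, 0], [-31, 36, 0, 0, 0, 0, 0], [0, 0, 0, 0, 0, 0, 0]]])

```text
clock: 5.0
eef_pos: [0.6004, 0.2313, 0.2281]
tool_rot: [-0.075, 0.997, -0.001, 0.004]
ft_force: [0.7, 0.0, -0.5]
grip_width: -0.0001
```

Run:
```python
from h import *
J=[.580,.068,.155]
go(jw([40,150,130],J)[0],98.9)
```

```text
tcp [600.4 231.3 228.1] F [ 0.7  0.  -0.5] grip -0.1 t 5.0
shift mm [ 6.1 -7.8 98.1] tilt [ 0.008 -0.002 -1.   ]
jaw yaw 98.6
turn z -0.3 j6 0.22
```

Emit:
jog_arm(deltas=[[[0, 0, 45, 0, 0, 0, 0], [0, 0, 45, 0, 0, 0, 0], [0, 0, 8, 0, 0, 0, 0], [0, 0, 0, 0, 0, 0, 0]]])

```text
clock: 5.4
eef_pos: [0.6022, 0.2333, 0.1263]
tool_rot: [-0.077, 0.997, -0.001, 0.005]
ft_force: [-0.6, -0.6, 0.2]
grip_width: -0.0002
```

Emit:
jog_arm(deltas=[[[0, -20, 0, 0, 0, 0, 0], [0, -20, 0, 0, 0, 0, 0], [0, -15, 0, 0, 0, 0, 0], [0, -15, 0, 0, 0, 0, 0], [0, -15, 0, 0, 0, 0, 0]]])

```text
clock: 5.9
eef_pos: [0.6181, 0.1494, 0.1373]
tool_rot: [-0.078, 0.997, 0.002, 0.01]
ft_force: [0.5, 1.0, -0.3]
grip_width: -0.0001
```

Run:
```python
from h import *
J=[.580,.068,.155]
go(jw([40,10,130],J)[0],98.9)
```

```text
tcp [618.1 149.4 137.3] F [ 0.5  1.  -0.3] grip -0.1 t 5.9
shift mm [ 10.5 -64.6   7. ] tilt [ 0.02   0.005 -1.   ]
jaw yaw 99.0
turn z 0.1 j6 0.08
```

Emit:
jog_arm(deltas=[[[3, -15, 3, 0, 1, 0, 0], [3, -15, 3, 0, 0, 0, 0], [3, -15, 3, 0, 0, 0, 0], [0, -12, 0, 0, 0, 0, 0], [0, -12, 0, 0, 0, 0, 0]]])

```text
clock: 6.4
eef_pos: [0.6215, 0.0727, 0.1288]
tool_rot: [-0.078, 0.997, 0.001, 0.003]
ft_force: [-0.0, 0.1, -0.5]
grip_width: 0.0003
```

Emit:
jog_arm(deltas=[[[0, -10, 0, 0, 0, 0, 0], [0, -10, -10, 0, 0, 0, 0], [0, 0, -45, 0, 0, 0, 0], [0, 0, 0, 0, 0, 0, 0], [0, 0, 0, 0, 0, 0, 0]]])

```text
clock: 6.9
eef_pos: [0.6244, 0.0474, 0.1858]
tool_rot: [-0.076, 0.997, 0.0, 0.001]
ft_force: [0.1, -0.2, 0.0]
grip_width: -0.0002
```

Run:
```python
from h import *
im=camera("scene");cv2.imwrite("pics/s2.png",cv2.resize(im[150:330,180:440,::-1],(780,540),interpolation=cv2.INTER_CUBIC))
J=[.580,.068,.155]
p=np.array([.584,-.292]);b=np.array([.433,-.329])
go([p[0],p[1],.2],np.degrees(np.arctan2(.048,.19))+90)
```

```text
tcp [625.3  47.6 187. ] F [0.6 0.  1.1] grip -0.2 t 6.95
shift mm [  92.3 -329.4  -13.6] tilt [ 0.006  0.001 -1.   ]
jaw yaw 98.7
turn z -5.5 j6 -0.08
```

View pics/s2.png

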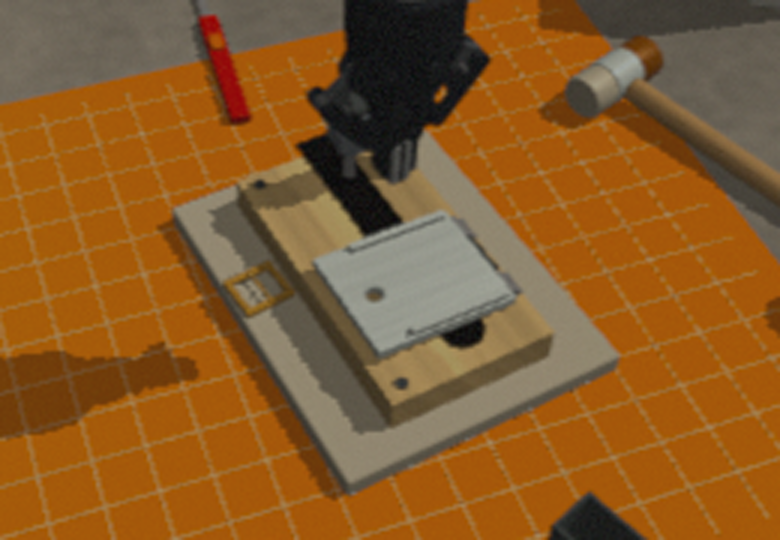

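Emit:
jog_arm(deltas=[[[12, -47, -8, 0, 0, 0, 0], [12, -47, -8, 0, 0, 0, 0], [12, -47, 0, 0, 0, 0, 20], [12, -47, 0, 0, 0, 0, 50], [12, -47, 0, 0, 0, 0, 50]]])

```text
clock: 7.45
eef_pos: [0.6046, -0.1922, 0.2031]
tool_rot: [-0.085, 0.996, 0.001, 0.004]
ft_force: [0.9, -0.3, 0.3]
grip_width: 0.0431
```

Emit:
jog_arm(deltas=[[[13, -47, 0, 0, 0, -2, 50], [13, -40, 0, 0, 0, -3, 50], [0, 0, 0, 0, 0, 0, 50], [0, 0, 0, 0, 0, 0, 50]]])

```text
clock: 7.85
eef_pos: [0.5925, -0.2928, 0.201]
tool_rot: [-0.126, 0.992, 0.001, 0.004]
ft_force: [-0.5, 0.6, 0.4]
grip_width: 0.0503
```

Run:
```python
from h import *
o=get_obs();c=cam("wrist",o);im=camera("wrist")
cv2.imwrite("pics/w2.png",im[...,::-1])
for d in masks_of("pin","wrist"): print(d["conf"],d["at"])
print(proj(c,[.584,-.292,.08]))
go([.584,-.292,.11],104.2)
```

```text
0.82 [281.6, 187.0]
0.67 [538.5, 284.9]
0.39 [286.9, 44.7]
[[284.47260008 190.33830514]]
tcp [ 592.7 -291.6  201.1] F [-0.3  0.  -0.2] grip 50.2 t 7.95
shift mm [ 9.2  1.8 91.1] tilt [ 0.007  0.002 -1.   ]
jaw yaw 104.6
turn z 0.4 j6 -0.71
```

View pics/w2.png

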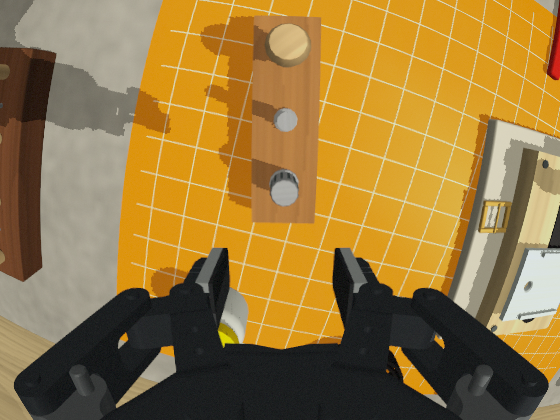

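Emit:
jog_arm(deltas=[[[8, 1, 35, 0, 0.3, 0, 50], [0, 0, 40, 0, 0, 0, 50], [0, 0, 15, 0, 0, 0, 50], [0, 0, 0, 0, 0, 0, 50]]])

```text
clock: 8.35
eef_pos: [0.5885, -0.2856, 0.1111]
tool_rot: [-0.132, 0.991, -0.001, 0.003]
ft_force: [-0.1, 0.0, 0.3]
grip_width: 0.0502
```

Run:
```python
from h import *
o=get_obs();c=cam("wrist",o);im=camera("wrist")
v=im[...,::-1].copy();cv2.imwrite("pics/w3.png",cv2.resize(v[90:350,140:420],(784,728))[:600])
print("pred",proj(c,[.584,-.292,.08]), "top TCP proj at .08",proj(c,[o["eef_pos"][0],o["eef_pos"][1],.08]))
for d in masks_of("pin","wrist")[:2]: 
  r,cc=np.where(d["pixels"]);print(d["conf"],d["at"],cc.min(),cc.max(),r.min(),r.max())
go([.584,-.292,.048],104.2)
```

```text
pred [[272.15117509 230.61178955]] top TCP proj at .08 [[280.9997557  240.49780985]]
0.82 [271.4, 224.8] 251 292 193 251
tcp [ 589.9 -286.5  113.6] F [ 0.3 -0.3 -0. ] grip 49.8 t 8.45
shift mm [ 7.7 -3.5 65.5] tilt [ 0.01  -0.002 -1.   ]
jaw yaw 105.2
turn z 1.0 j6 -0.72
```

View pics/w3.png

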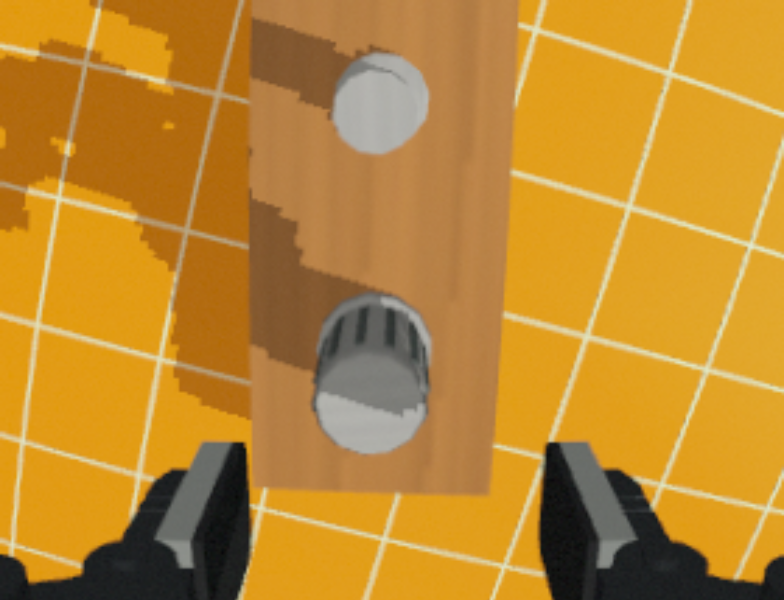

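Emit:
jog_arm(deltas=[[[7, -4, 30, -0.2, 0.5, 1, 50], [0, 0, 12, 0, 0, 0, 50], [0, 0, 0, 0, 0, 0, 50]]])

```text
clock: 8.75
eef_pos: [0.5895, -0.2918, 0.0771]
tool_rot: [-0.125, 0.992, -0.004, 0.005]
ft_force: [0.1, 0.6, 0.2]
grip_width: 0.0501
```

Run:
```python
from h import *
go([.5845,-.292,.0475],104.2)
```

```text
tcp [ 589.5 -291.8   77.1] F [0.1 0.6 0.2] grip 50.1 t 8.75
shift mm [ 5.1  1.3 29.5] tilt [ 0.011 -0.006 -1.   ]
jaw yaw 104.4
turn z 0.2 j6 -0.71
```

Emit:
jog_arm(deltas=[[[5, 1, 15, -0.3, 0.6, 0, 50], [1, 0, 13, 0, 0, 0, 50], [0, 0, 0, 0, 0, 0, 50]]])

```text
clock: 9.05
eef_pos: [0.5856, -0.2928, 0.0507]
tool_rot: [-0.126, 0.992, -0.003, 0.002]
ft_force: [-1.0, 0.3, -0.1]
grip_width: 0.0504
```

Run:
```python
from h import *
go([.5845,-.292,.0475],104.2)
```

```text
tcp [ 585.6 -292.8   50.7] F [-1.   0.3 -0.1] grip 50.4 t 9.05
shift mm [0.9 1.1 3.2] tilt [ 0.004 -0.006 -1.   ]
jaw yaw 104.5
turn z 0.3 j6 -0.71
```

Emit:
jog_arm(deltas=[[[1, 1, 3, -0.3, 0.2, 0, 50], [0, 0, 0, 0, 0, 0, 24], [0, 0, 0, 0, 0, 0, 15], [0, 0, 0, 0, 0, 0, 15], [0, 0, 0, 0, 0, 0, 15]]])

```text
clock: 9.55
eef_pos: [0.5849, -0.2924, 0.0485]
tool_rot: [-0.126, 0.992, -0.001, 0.0]
ft_force: [0.5, -0.4, -1.9]
grip_width: 0.0218
```

Run:
```python
from h import *
go([.5845,-.292,.15],104.2)
```

```text
tcp [ 584.9 -292.4   48.5] F [ 0.5 -0.4 -1.9] grip 21.8 t 9.55
shift mm [   0.3    0.3 -101.5] tilt [ 0.001 -0.002 -1.   ]
jaw yaw 104.4
turn z 0.2 j6 -0.72
```

Emit:
jog_arm(deltas=[[[0, 0, -20, 0, 0, 0, 15], [0, 0, -35, 0, 0, 0, 15], [0, 0, -45, 0, 0, 0, 15], [0, 0, -25, 0, 0, 0, 15], [0, 0, 0, 0, 0, 0, 15]]])

```text
clock: 10.05
eef_pos: [0.5842, -0.2918, 0.1743]
tool_rot: [-0.126, 0.992, 0.0, -0.002]
ft_force: [-0.1, -0.2, -0.9]
grip_width: 0.0216
```

Run:
```python
from h import *
s=cam("scene");h=at_z(s,[(305,248.3)],.064);print("hole scene",h, "jig est",jw([40,-37,50],[.580,.068,.155]))
go([.660,-.022,.17],98.9)
```

```text
hole scene [[0.63121239 0.0381848  0.064     ]] jig est [[0.62523252 0.03761878 0.05      ]]
tcp [ 584.2 -291.8  174.3] F [-0.1 -0.2 -0.9] grip 21.6 t 10.05
shift mm [-140.8  242.4    4.1] tilt [-0.003  0.    -1.   ]
jaw yaw 104.5
turn z 5.6 j6 -0.72
```

Emit:
jog_arm(deltas=[[[-23, 41, 0, 0, 0, 0, 15], [-23, 41, 0, 0, 0, 0, 15], [-23, 41, 0, 0, 0, 0, 15], [-23, 41, 0, 0, 0, 0, 15], [-23, 41, 0, 0, 0, 0, 15]]])

```text
clock: 10.55
eef_pos: [0.6435, -0.0666, 0.1662]
tool_rot: [-0.118, 0.993, -0.0, -0.005]
ft_force: [1.0, 0.2, -1.7]
grip_width: 0.022
```

Emit:
jog_arm(deltas=[[[-18, 28, 0, 0, 0, 3, 15], [0, 0, 0, 0, 0, 2.5, 15], [0, 0, 0, 0, 0, 0, 15], [0, 0, 0, 0, 0, 0, 15]]])

```text
clock: 10.95
eef_pos: [0.6523, -0.0246, 0.1568]
tool_rot: [-0.075, 0.997, 0.001, -0.01]
ft_force: [-0.0, -0.4, -1.0]
grip_width: 0.0215
```

Run:
```python
from h import *
o=get_obs();c=cam("wrist",o);im=camera("wrist")
cv2.imwrite("pics/w4.png",cv2.resize(im[100:380,200:480,::-1],(600,600),interpolation=cv2.INTER_CUBIC))
J=[.580,.068,.155]
print("hole pred",proj(c,jw([[40,-37,64],[40,-37,60]],J)),"lid corners",proj(c,jw([[-10,-62,64],[90,-62,64],[90,58,60],[-10,58,60]],J)).round(1).tolist())
go([.660,-.022,.17],98.9)
np.save("obs4.npy",o,allow_pickle=True)
```

```text
hole pred [[366.74278495 190.32315508]
 [365.42393472 189.2591873 ]] lid corners [[336.1, 123.2], [332.0, 252.2], [461.0, 245.2], [473.5, 131.6]]
tcp [652.1 -25.  156.6] F [ 0.6  0.8 -1.8] grip 21.6 t 11.0
shift mm [ -8.    1.8 -13.5] tilt [-0.021  0.001 -1.   ]
jaw yaw 98.5
turn z -0.4 j6 -0.19
```

View pics/w4.png

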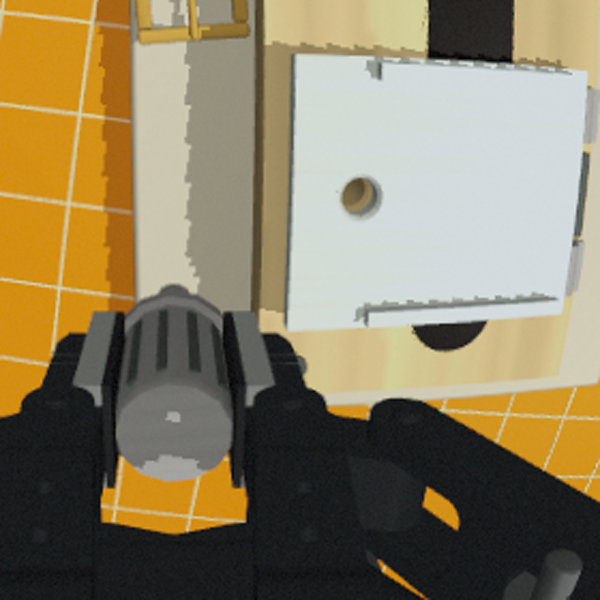

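Run:
```python
from h import *
o=np.load("obs4.npy",allow_pickle=True).item();c=cam("wrist",o)
r=R.from_quat(o["tool_rot"])
for q in [(0,0,-.0315),(0,0,.0425),(0,0,0.0025)]:print(q,proj(c,o["eef_pos"]+r.apply(q)))
h=at_z(c,[(368.5,191.9)],.0645);print("hole",h)
uv=[(335.8,125.2),(333.9,253.5),(461.8,246.1),(473.9,133.6)]
P=np.array([[-10,-62,65],[90,-62,65],[90,58,60],[-10,58,60]])
s=least_squares(lambda J:(proj(c,jw(P,J))-uv).ravel(),[.58,.068,.155]);print(s.x,s.fun.round(1),jw([40,-37,50],s.x))
```

```text
(0, 0, -0.0315) [[280.97232547 298.9569976 ]]
(0, 0, 0.0425) [[281.06705497 233.77602248]]
(0, 0, 0.0025) [[281.02687208 262.31564838]]
hole [[0.62613127 0.03910523 0.0645    ]]
[0.58111366 0.06859877 0.15933385] [ 1.  -0.  -0.7  0.8 -0.2  0.  -0.1 -0.9] [[0.62647742 0.03841386 0.05      ]]
```

Emit:
jog_arm(deltas=[[[15, 33, -5, 0, -1.2, 0, 15], [15, 32, 0, 0, 0, 0, 15], [0, 0, 0, 0, 0, 0, 15], [0, 0, 0, 0, 0, 0, 15]]])

```text
clock: 11.4
eef_pos: [0.6107, 0.0309, 0.1589]
tool_rot: [-0.071, 0.997, 0.002, -0.002]
ft_force: [1.1, 0.2, -1.1]
grip_width: 0.0219
```

Run:
```python
from h import *
go([.6263,.0388,.120])
```

```text
tcp [610.7  30.9 158.9] F [ 1.1  0.2 -1.1] grip 21.9 t 11.4
shift mm [-16.7   5.4  38.8] tilt [-0.004  0.003 -1.   ]
jaw yaw 98.2
```

Emit:
jog_arm(deltas=[[[-16, 5, 15, 0.2, -0.2, 0, 15], [0, 0, 15, 0, 0, 0, 15], [0, 0, 0, 0, 0, 0, 15]]])

```text
clock: 11.7
eef_pos: [0.6278, 0.0342, 0.129]
tool_rot: [-0.069, 0.998, -0.0, 0.002]
ft_force: [-1.2, -0.2, -1.3]
grip_width: 0.022
```

Run:
```python
from h import *
go([.6263,.0388,.120])
```

```text
tcp [627.8  34.2 129. ] F [-1.2 -0.2 -1.3] grip 22.0 t 11.7
shift mm [0.9 4.8 9. ] tilt [ 0.003 -0.    -1.   ]
jaw yaw 97.9
```

Emit:
jog_arm(deltas=[[[1, 5, 9, 0, 0.2, 0, 15], [0, 0, 0, 0, 0, 0, 15], [0, 0, 0, 0, 0, 0, 15]]])

```text
clock: 12.0
eef_pos: [0.6271, 0.0368, 0.1202]
tool_rot: [-0.067, 0.998, -0.0, 0.0]
ft_force: [0.0, -0.6, -1.7]
grip_width: 0.0218
```

Run:
```python
from h import *
go([.6263,.0388,.112])
o=get_obs();c=cam("wrist",o);im=camera("wrist")
r=R.from_quat(o["tool_rot"])
print("tip",proj(c,o["eef_pos"]+r.apply((0,0,.0425))),"hole",proj(c,[.6263,.0388,.0645]))
cv2.imwrite("pics/w5.png",cv2.resize(im[150:330,190:370,::-1],(600,600),interpolation=cv2.INTER_CUBIC))
```

```text
tcp [627.1  36.8 120.2] F [ 0.  -0.6 -1.7] grip 21.8 t 12.0
shift mm [0.5 2.1 8.2] tilt [ 0.001 -0.001 -1.   ]
jaw yaw 97.7
tip [[281.07925279 233.76771167]] hole [[284.45070802 225.78368743]]
```

View pics/w5.png

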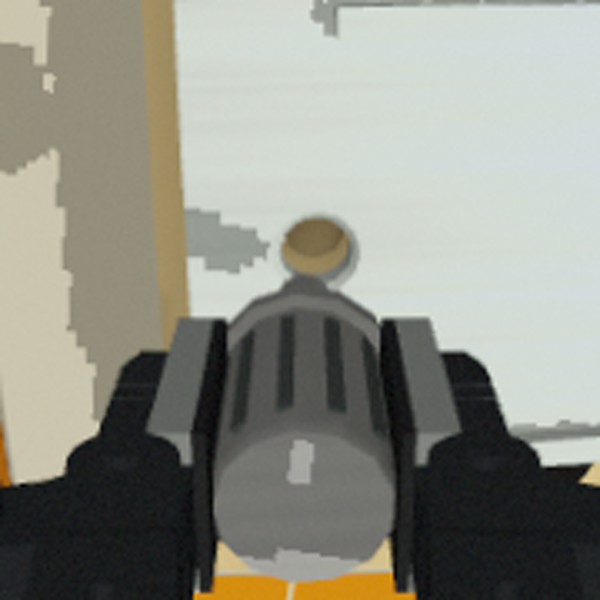

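Emit:
jog_arm(deltas=[[[1, 2.7, 3, 0, 0, 0, 15], [0, 0, 0, 0, 0, 0, 15], [0, 0, 0, 0, 0, 0, 15]]])

```text
clock: 12.35
eef_pos: [0.6259, 0.0395, 0.118]
tool_rot: [-0.067, 0.998, -0.0, 0.001]
ft_force: [-0.4, -0.3, -1.4]
grip_width: 0.0217
```

Run:
```python
from h import *
go([.6257,.0395,.107])
```

```text
tcp [625.9  39.5 118. ] F [-0.4 -0.3 -1.4] grip 21.7 t 12.35
shift mm [ 0.2  0.  11. ] tilt [ 0.002 -0.001 -1.   ]
jaw yaw 97.7
```

Emit:
jog_arm(deltas=[[[0, 0, 5, 0, 0, 0, 15], [0, 0, 5, 0, 0, 0, 15], [0, 0, 3, 0, 0, 0, 15]]])

```text
clock: 12.65
eef_pos: [0.6265, 0.0398, 0.105]
tool_rot: [-0.067, 0.998, -0.0, 0.002]
ft_force: [0.4, -0.4, -1.2]
grip_width: 0.0217
```

Emit:
jog_arm(deltas=[[[0, 0, 3, 0, 0, 0, 15], [0, 0, 3, 0, 0, 0, 15]]])

```text
clock: 12.85
eef_pos: [0.6262, 0.0397, 0.098]
tool_rot: [-0.067, 0.998, -0.0, 0.002]
ft_force: [0.1, 0.1, -0.9]
grip_width: 0.0215
```

Run:
```python
from h import *
go([.6257,.0395,.0765])
```

```text
tcp [626.2  39.7  98. ] F [ 0.1  0.1 -0.9] grip 21.5 t 12.85
shift mm [ 0.6 -0.2 21.5] tilt [ 0.003 -0.001 -1.   ]
jaw yaw 97.7
```

Emit:
jog_arm(deltas=[[[0.4, 0, 3, 0, 0.1, 0, 15], [0, 0, 3, 0, 0, 0, 15], [0, 0, 3, 0, 0, 0, 15]]])

```text
clock: 13.15
eef_pos: [0.6257, 0.0396, 0.0879]
tool_rot: [-0.067, 0.998, -0.001, 0.0]
ft_force: [-0.6, -0.3, -1.5]
grip_width: 0.0218
```

Emit:
jog_arm(deltas=[[[0, 0, 4, 0, 0, 0, 15], [0, 0, 4, 0, 0, 0, 15], [0, 0, 2, 0, 0, 0, 15]]])

```text
clock: 13.45
eef_pos: [0.6255, 0.0394, 0.0768]
tool_rot: [-0.067, 0.998, -0.001, 0.0]
ft_force: [-0.7, 0.3, -1.6]
grip_width: 0.022
```

Run:
```python
from h import *
go([.6257,.0395,.0685])
```

```text
tcp [625.5  39.4  76.8] F [-0.7  0.3 -1.6] grip 22.0 t 13.45
shift mm [-0.2  0.   8.3] tilt [ 0.    -0.001 -1.   ]
jaw yaw 97.7
```

Tip is well into the base hole with no contact force. Now press.

Emit:
jog_arm(deltas=[[[0, 0, 3, 0, 0, 0, 15], [0, 0, 3, 0, 0, 0, 15], [0, 0, 2, 0, 0, 0, 15]]])

```text
clock: 13.75
eef_pos: [0.6258, 0.0391, 0.0692]
tool_rot: [-0.067, 0.998, -0.001, 0.001]
ft_force: [-2.6, -0.4, 5.2]
grip_width: 0.0217
```

Emit:
jog_arm(deltas=[[[0, 0, 2, 0, 0, 0, 15], [0, 0, 2, 0, 0, 0, 15]]])

```text
clock: 13.95
eef_pos: [0.6258, 0.039, 0.0681]
tool_rot: [-0.067, 0.998, -0.001, 0.001]
ft_force: [-5.5, -0.3, 14.2]
grip_width: 0.0215
```

Emit:
jog_arm(deltas=[[[0, 0, 3, 0, 0, 0, 15], [0, 0, 3, 0, 0, 0, 15], [0, 0, 3, 0, 0, 0, 15]]])

```text
clock: 14.25
eef_pos: [0.6259, 0.039, 0.0681]
tool_rot: [-0.067, 0.998, -0.001, 0.004]
ft_force: [-6.5, -1.1, 13.7]
grip_width: 0.0217
```

Emit:
jog_arm(deltas=[[[0, 0, 4, 0, 0, 0, 15], [0, 0, 4, 0, 0, 0, 15]]])

```text
clock: 14.45
eef_pos: [0.626, 0.039, 0.068]
tool_rot: [-0.067, 0.998, -0.001, 0.006]
ft_force: [-8.8, -0.3, 19.4]
grip_width: 0.0218
```

Run:
```python
from h import *
go([.6257,.0395,.0685])
im=camera("scene");cv2.imwrite("pics/s3.png",cv2.resize(im[170:310,210:390,::-1],(771,600),interpolation=cv2.INTER_CUBIC))
camera("scene");go([.6257,.0395,.0685])
```

```text
tcp [626.  39.  68.] F [-8.8 -0.3 19.4] grip 21.8 t 14.45
shift mm [ 0.2  0.5 -0.5] tilt [ 0.012 -0.001 -1.   ]
jaw yaw 97.7
tcp [625.9  39.   67.9] F [-9.  -0.6 19.4] grip 21.8 t 14.55
shift mm [ 0.2  0.5 -0.6] tilt [ 0.012 -0.001 -1.   ]
jaw yaw 97.7
```

View pics/s3.png

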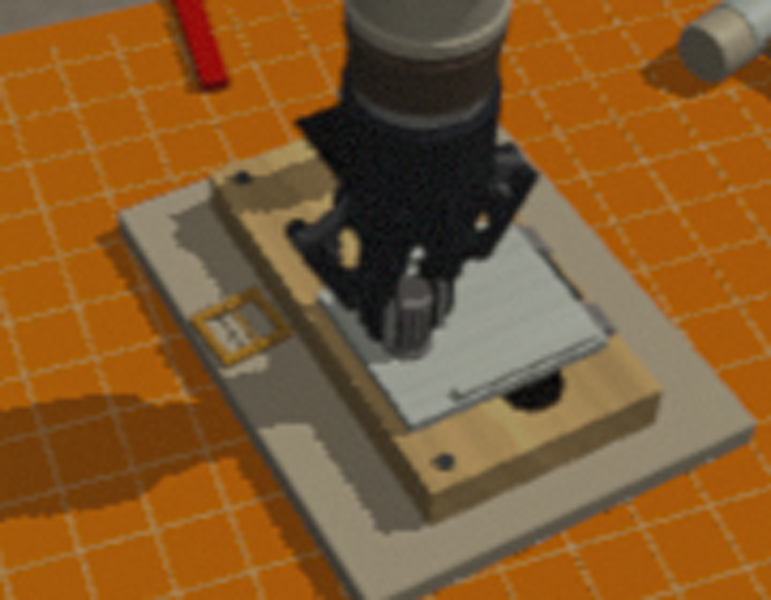

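```bash
python3 -c "
from workcell import *
print(job_done());o=get_obs();print(o['eef_pos'],o['ft_force'])"
```

```text
the job is handed in; nothing more can be done
None
the job is handed in; nothing more can be done
```

The job is handed in, with the arm still pressing the pin down and the lid shut. It took 14.6 s of the 67 s.

1. **Punch:** I pressed the head to its stop. The tool settled at z 0.1354 to 0.1355 m, which is 10 mm below the up position, with about 25 N on it.
2. **Lid:** I pushed it over from behind with the closed fingers. It fell onto the ejector pins, and a scene picture showed it lying ajar.
3. **Pin:** I took it from the block by its head and lowered it through the lid into the base with no sideways contact. I then pressed it until the shoulder sat on the lid.

**Last checks:**
- Two readings 0.1 s apart gave a steady 19.4 N on the tool.
- The tool stayed at z 0.068 m; I expected 0.0685 m with the lid fully shut. The 0.5 mm difference is within my measuring error.
- The last picture shows the lid flat on the base and the pin in the gripper at the hole.
- The buckle and mallet looked unmoved as far as they were in view. I did not picture the awl and drive punch again after lifting the pin.

Three readings were not quite as expected:
- A sideways force of about 9 N was present in the final press.
- The tool was tilted about 0.7° in the final press.
- The gripper read 21.8 mm on the 24 mm pin head, but the grip held.

The fresh state reading I tried after handing in was refused, so there is none from that last second.

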